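Change over the sampler trays

ROBOT

A 6-joint arm with a two-finger parallel gripper is mounted at the origin on the work surface. World frame = base frame: x ahead of the robot, y to its left, z up, the work surface at z = 0. Lengths are in m, angles in rad, forces in N, time in s.
With the tool pointing down it reaches from about 0.3 to 0.875 m from the base axis. Payload 6.4 kg.
Tool frame: the origin (TCP) lies midway between the tips of the shut fingers; the grasp point (between the pads) lies 19 mm behind it; z points along the fingers, y is the line along which they close (so a half turn about z gives the same grasp; the last joint's range is limited). The gripper opens to 85 mm and grips with 20 to 120 N. Pads are 22 mm wide; open, the fingers measure 114 mm over their backs; the gripper's body (76 mm by 85 mm) begins 54 mm behind the grasp point. The pads swing forward as they close: fully open they stand 13 mm farther back than shut.
Start: joints at [-1.373, 0.181, 1.607, -0, 1.354, -0.206], TCP at [0.226, -0.529, 0.231] pointing down, gripper open.
Joint ranges: [-2.99, 2.99], [-0.89, 2.07], [0.3, 2.58], [-1.14, 4.28], [0, 2.63], [-3.12, 3.12]. Speed limits (rad/s): [2.57, 2.57, 3.01, 3.14, 3.14, 3.14].

INTERFACE

Orientations are given as a unit quaternion [w, x, y, z].
In Python, from bench import status, camera, ctrl gives the robot as it stands. The module is installed in compiled form; this text tells all that it offers.
- The arm moves only by the shell command python3 -m handwheel 'ROWS'. ROWS is JSON, a list that holds one entry, the list of rows, each a list of 7 numbers: the opening, from -1 (shut) to 1 (fully open), then the shift along the tool's x, y, z in cm, then the turn, a rotation vector about the tool's x, y, z in degrees. A call has 1 to 10 rows; each row is the pose to reach, as a shift and turn from the pose commanded when the call began, along the tool's axes at that moment; what a row does not reach only later rows make up. A row lasts 1/8 s, in which the tool goes at most 62.5 mm and 10.7 degrees, less where a joint would pass 70% of its speed; a pose out of reach is approached as far as the arm can. A call with a gripper value outside its range is refused whole. The fingers move at their own pace and stop on an object; the grip force is fixed at half the most. Time passes only in rows, so rows that repeat a pose let the fingers close. It gives the time, the measured TCP pose, the force, the opening and the grip force at its end, in the units of the state.
- status.get_obs(): the state, without advancing time (a new reading comes with each control period).
- camera(name): name is "scene" or "side" or "wrist"; returns a dict with "frame" (384x512x3 uint8, blue, green, red), "depth" (384x512 float32, m along the optical axis (not along the pixel's ray), 0 where there is no reading), "fx", "fy", "cx", "cy" (pixels), "extrinsics" (4x4, takes a point from camera to world coordinates); the wrist camera has in their place "hand_eye" (4x4, takes a point from camera to tool coordinates, whose origin is the TCP and whose axes are the flange's). Camera axes: x right, y down, z forward; pixel columns grow to the right and rows downward; lengths in m; the calibration is good to about 2 mm. A picture is of the moment at which its call begins: read the wrist's pose just before it.
- ctrl.hand_in(): hands the job in; it is judged then, once.
The state is a dict: "time_s": time; "q": joint angles; "dq": joint speeds; "joint_efforts": joint torques, N m; "eef_pos": TCP position; "eef_rot": TCP orientation; "wrist_force": force on the tool from outside, world axes, zero at the start; "torque": the same for the moment, N m; "opening": opening from 0.0 (shut) to 1.0 (fully open); "grasp_force": force on a finger pad.
Only numpy, scipy, OpenCV 4.12 (cv2) and the standard library are available. Lean on these libraries where they do the work, as an engineer would, in place of code of your own. Each camera call takes 0.05 s, during which the arm holds its last target. There are 200 camera calls.

TASK

Two small sampler units stand side by side; the empty tray of one was left standing part-way out, while the other unit's tray, full of vials, is in. First push the empty tray fully home, so that the two trays are never out together; then hook a fingertip behind the upturned lip of the vial tray, without pinching the lip, and draw that tray out along its rails to its stop. Leave both trays so, and leave the screwdriver, the beaker and the spare vial as they are.

Things in the scene. Friction and masses are not known exactly. Their poses are not given: they have to be found in the camera images.
- sample_lip: Rear (hooking) side of the vial tray's lip, an upright aluminium plate across the tray's front end, 112 mm wide, 12 mm thick, its top 58 mm above the bench and 38 mm above the tray floor. Origin: middle of the lip's top edge on its rear surface; x points into the unit (the tray is drawn out along -x), y along the lip, z up. The tray floor is bare for 66 mm behind the lip.
- sample_unit: The vial tray's unit: a fixed white box with a clear roof, 200 mm deep, 140 mm wide, 80 mm high; origin at the centre of its underside, x pointing to its rear. With the tray fully in, the lip stands out in front with 50 mm free between the lip's rear and the unit's front.
- sample_face: Front (grey) face of the same lip: origin at the middle of the top edge on the front surface, 12 mm in front of sample_lip; same axes. Rear and front of the lip must not be squeezed together.
- sample_tray (a joint): How far the vial tray is drawn out, m: 0 fully in, 0.100 at its stop. At the start 0 to 0.008. It slides with about 2.5 N of friction and stays where left.
- empty_face: Front (grey) face of the empty tray's lip: origin at the middle of the top edge on the front surface, 58 mm above the bench; lip and unit are of the same sizes as the vial tray's; x points into the unit (push along +x to close), y along the lip, z up.
- empty_tray (a joint): How far the empty tray stands out, m: 0 fully in, 0.100 at its stop. At the start 0.050 to 0.085. About 2.5 N of friction; stays where left.
- screwdriver: Loose screwdriver with green handle lying on the bench on the robot's left of the units, about 200 mm long; bystander.
- beaker: Loose glass beaker, 68 mm across, 90 mm high, standing on the robot's right of them; origin at the centre of its underside; bystander.
- spare_vial: Loose amber vial, 22 mm across, 45 mm high, standing on the roof of the empty tray's unit, about the middle of it; origin at the centre of its underside; bystander.

How it is judged:
By the outcome, as a careful person would: the job done as asked, in the order asked, and still so for the second after the job is handed in, with the robot touching nothing.
It also fails if it takes over 51 s, if anything falls off the work surface, if the arm or the gripper's body presses on something with over 40 N, if the wrist force passes 120 N, or if a joint passes its speed limit or range.

## Working session

There is one attempt and no reset: what is moved stays moved. The work goes in short steps, Python scripts to look and compute and a shell command to move; the robot and the scene stay as the last step left them, time stands still between calls to the robot, and variables do not carry over. Pictures are saved under pics/ and viewed, at most 10 in all, crops included, and the job is handed in when it is done.

```bash
mkdir -p pics; cat > h.py <<'E'
import numpy as np,cv2
from bench import status,camera,ctrl
def save(n,f):
    c=camera(n); cv2.imwrite('pics/'+f+'.png',c['frame']); np.savez('pics/'+f+'.npz',**{k:v for k,v in c.items()}); return c
def cloud(c,E=None):
    E=c['extrinsics'] if E is None else E
    v,u=np.mgrid[0:384,0:512]; d=c['depth']
    p=np.stack([(u-c['cx'])/c['fx']*d,(v-c['cy'])/c['fy']*d,d],-1)
    return p@np.array(E)[:3,:3].T+np.array(E)[:3,3]
E
python3 - <<'E'
from h import *
np.set_printoptions(precision=3,suppress=True)
o=status.get_obs();print(o['time_s'],o['eef_pos'],o['eef_rot'])
for n in('scene','side'):
    c=save(n,n+'1');print(n,c['extrinsics'],c['fx'])
a=np.hstack([cv2.imread('pics/scene1.png'),cv2.imread('pics/side1.png')])
E
```

```text
0.0 [ 0.226 -0.528  0.23 ] [-0.001  0.98   0.201  0.   ]
scene [[-0.609  0.594 -0.525  1.163]
 [ 0.793  0.454 -0.406  0.383]
 [-0.003 -0.664 -0.748  0.819]
 [ 0.     0.     0.     1.   ]] 375.3886309552264
side [[ 0.999 -0.019  0.031  0.611]
 [-0.035 -0.704  0.709 -0.845]
 [ 0.008 -0.71  -0.705  0.92 ]
 [ 0.     0.     0.     1.   ]] 451.7473918408435
```

View pics/scene1.png

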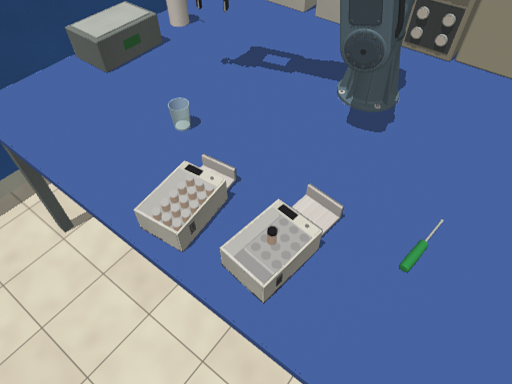

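View pics/side1.png

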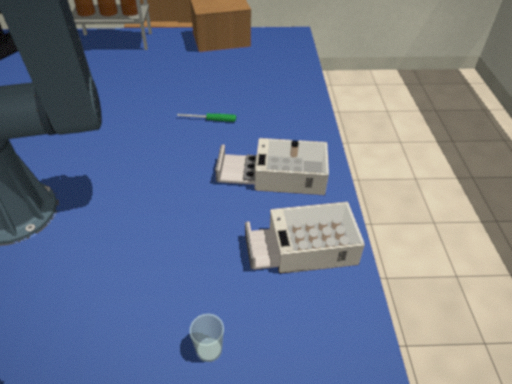

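Both views show the empty tray (side view lip ~(220,165), drawn out) to the robot's left with the vial on its roof, and the vial tray (lip ~(250,245)) to the right; beaker at (207,337), screwdriver at (207,117). Next I measure the lips from depth.

```bash
python3 - <<'E'
from h import *
np.set_printoptions(precision=4,suppress=True)
for f in('scene1','side1'):
    c=dict(np.load('pics/'+f+'.npz')); P=cloud(c); d=c['depth']>0
    hsv=cv2.cvtColor(c['frame'],cv2.COLOR_BGR2HSV)
    m=d&(P[...,2]>.012)&(P[...,0]>.35)&(P[...,0]<.95)&(abs(P[...,1])<.35)&(hsv[...,1]<110)
    n,L,S,C=cv2.connectedComponentsWithStats(m.astype('uint8'))
    for i in range(1,n):
        if S[i,4]<300: continue
        p=P[L==i]; print(f,S[i],p.min(0),p.max(0))
        for nm,lo,hi in(('lip',.046,.066),('roof',.074,.088)):
            q=p[(p[:,2]>lo)&(p[:,2]<hi)]
            if nm=='lip': 
                k=q[:,0]<p[:,0].min()+.045; q=q[k]
            if len(q)<8: continue
            r=cv2.minAreaRect((q[:,:2]*1000).astype('float32'))
            print('  ',nm,len(q),r,'zmax',np.percentile(q[:,2],98)); print(cv2.boxPoints(r).round(1).tolist())
E
```

```text
scene1 [ 134  153  103   96 5323] [ 0.6255 -0.2229  0.012 ] [ 0.9049 -0.0614  0.0851]
   lip 206 ((637.4386596679688, -158.74285888671875), (14.564481735229492, 111.9001235961914), 6.734160423278809) zmax 0.0602108085238129
[[623.5999755859375, -104.0], [636.7999877929688, -215.1999969482422], [651.2000122070312, -213.5], [638.0999755859375, -102.30000305175781]]
   roof 3444 ((797.6693115234375, -142.538818359375), (202.6586456298828, 141.77023315429688), 6.211178302764893) zmax 0.08267933763288146
[[689.2999877929688, -83.0], [704.5999755859375, -224.0], [906.0999755859375, -202.0], [890.7000122070312, -61.099998474121094]]
scene1 [ 220  183  124  119 7110] [0.5491 0.0381 0.0121] [0.8746 0.201  0.1279]
   lip 258 ((561.16259765625, 144.23228454589844), (112.62673950195312, 13.693197250366211), 82.18816375732422) zmax 0.061098285058994076
[[546.7000122070312, 89.4000015258789], [560.2999877929688, 87.5], [575.5999755859375, 199.10000610351562], [562.0, 201.0]]
   roof 4434 ((766.038330078125, 119.50885772705078), (141.71505737304688, 201.35867309570312), 83.22357177734375) zmax 0.08
[... 734 characters left out ...]
929688, 178.60000610351562], [676.7999877929688, 202.10000610351562]]
side1 [ 245  202  120   69 6245] [ 0.6279 -0.2262  0.012 ] [ 0.9059 -0.0633  0.084 ]
   lip 206 ((638.5468139648438, -162.76898193359375), (12.198610305786133, 115.28719329833984), 5.916958332061768) zmax 0.0589266604763682
[[626.5, -106.0999984741211], [638.4000244140625, -220.6999969482422], [650.5999755859375, -219.5], [638.7000122070312, -104.80000305175781]]
   roof 3712 ((799.8886108398438, -145.09739685058594), (201.79541015625, 144.50917053222656), 6.09942626953125) zmax 0.08131448219451315
[[691.9000244140625, -84.0], [707.2000122070312, -227.6999969482422], [907.9000244140625, -206.1999969482422], [892.5, -62.5]]
```

```bash
python3 -m handwheel '[[[-1,52.9,-51.2,7,0,0,30],[-1,52.9,-51.2,7,0,0,30],[-1,52.9,-51.2,7,0,0,30],[-1,52.9,-51.2,7,0,0,30],[-1,52.9,-51.2,7,0,0,30],[-1,52.9,-51.2,7,0,0,30],[-1,52.9,-51.2,7,0,0,30],[-1,52.9,-51.2,7,0,0,30],[-1,52.9,-51.2,7,0,0,30],[-1,52.9,-51.2,7,0,0,30]]]'
cat > w.py <<'E'
from h import *
import sys
from scipy.spatial.transform import Rotation as R
o=status.get_obs();w,x,y,z=o['eef_rot'];r=R.from_quat([x,y,z,w]).as_matrix();p=np.array(o['eef_pos'])
for n,cx,cy,a in(('empty_face',.5555,.1441,-6.8),('sample_lip',.644,-.1603,6.15)):
    d=r.T@(np.array([cx,cy,.058])-p); t=np.degrees(np.arctan2(r[1,0],r[0,0]))
    print(n,'tool-axes cm to it',(100*d).round(2),'turn z',round(t-a,2))
print('t',round(o['time_s'],2),'pos',p.round(4),'tilt',r[:,2].round(4),'F',np.round(o['wrist_force'],2),'open',o['opening'])
E
python3 w.py
```

```text
time_s: 1.35
eef_pos: [0.4674, 0.0469, 0.172]
eef_rot: [0.0, 0.998, -0.06, 0.0]
wrist_force: [1.2, -0.9, -0.9]
opening: 0.006
grasp_force: 0.0
empty_face tool-axes cm to it [  7.58 -10.7   11.4 ] turn z -0.05
sample_lip tool-axes cm to it [20.   18.46 11.41] turn z -13.0
t 1.35 pos [0.4674 0.0469 0.172 ] tilt [ 4.e-04 -2.e-04 -1.e+00] F [ 1.18 -0.92 -0.9 ] open 0.005913587493217001
```

```bash
python3 -m handwheel '[[[-1,2,-8,2,0,0,0],[-1,2,-8,2,0,0,0],[-1,2,-8,2,0,0,0],[-1,2,-8,2,0,0,0],[-1,2,-8,2,0,0,0]]]'; python3 w.py
```

```text
time_s: 1.98
eef_pos: [0.4965, 0.1208, 0.1525]
eef_rot: [0.0, 0.998, -0.061, 0.0]
wrist_force: [0.6, -0.8, 1.0]
opening: -0.001
grasp_force: 0.0
empty_face tool-axes cm to it [ 5.57 -3.03  9.45] turn z -0.15
sample_lip tool-axes cm to it [18.04 26.12  9.46] turn z -13.1
t 1.98 pos [0.4965 0.1208 0.1525] tilt [ 4.e-04 -2.e-04 -1.e+00] F [ 0.64 -0.79  0.98] open -0.0012778603181072194
```

```bash
python3 -m handwheel '[[[-1,0.5,-3,6,0,0,0],[-1,0.5,-3,11.7,0,0,0],[-1,0.5,-3,11.7,0,0,0],[-1,0.5,-3,11.7,0,0,0],[-1,0.5,-3,11.7,0,0,0]]]'; python3 w.py; python3 - <<'E'
from h import *
save('side','side2')
E
```

```text
time_s: 2.6
eef_pos: [0.5077, 0.1507, 0.0385]
eef_rot: [-0.0, 0.998, -0.06, 0.003]
wrist_force: [0.3, -0.3, 0.6]
opening: -0.002
grasp_force: 0.0
empty_face tool-axes cm to it [ 4.83  0.08 -1.92] turn z -0.11
sample_lip tool-axes cm to it [17.28 29.24 -1.88] turn z -13.06
t 2.6 pos [0.5077 0.1507 0.0385] tilt [ 6.1e-03  3.0e-04 -1.0e+00] F [ 0.28 -0.32  0.61] open -0.0024832020660627997
```

View pics/side2.png

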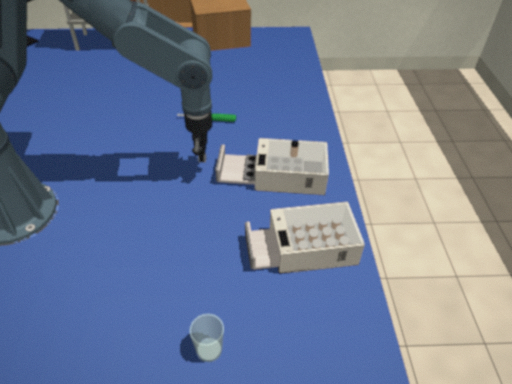

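The shut fingertips, at (200,158), stand in front of the empty lip at (220,165), clear of everything. Now push gently.

```bash
python3 -m handwheel '[[[-1,1,0,0,0,0,0],[-1,2,0,0,0,0,0],[-1,3,0,0,0,0,0],[-1,3.6,0,0,0,0,0],[-1,4.2,0,0,0,0,0],[-1,5,0,0,0,0,0],[-1,6,0,0,0,0,0],[-1,7,0,0,0,0,0],[-1,8,0,0,0,0,0],[-1,8,0,0,0,0,0]]]'; python3 w.py
```

```text
time_s: 3.9
eef_pos: [0.5861, 0.1412, 0.0354]
eef_rot: [-0.0, 0.998, -0.06, 0.001]
wrist_force: [-0.1, -0.0, 0.7]
opening: -0.002
grasp_force: 0.0
empty_face tool-axes cm to it [-3.06  0.08 -2.27] turn z -0.08
sample_lip tool-axes cm to it [ 9.37 29.24 -2.24] turn z -13.03
t 3.9 pos [0.5861 0.1412 0.0354] tilt [ 2.2e-03 -1.0e-04 -1.0e+00] F [-0.12 -0.05  0.73] open -0.002288548263688919
```

```bash
python3 -m handwheel '[[[-1,0.2,0,0,0,0,0],[-1,0.4,0,0,0,0,0],[-1,0.6,0,0,0,0,0]]]'; python3 -m handwheel '[[[-1,0.2,0,0,0,0,0],[-1,0.4,0,0,0,0,0]]]';python3 - <<'E'
from h import *
c=save('side','side3');P=cloud(c)
E
```

```text
time_s: 4.28
eef_pos: [0.5904, 0.1408, 0.0354]
eef_rot: [0.0, 0.998, -0.06, 0.0]
wrist_force: [-1.8, -0.2, 2.5]
opening: 0.005
grasp_force: 1.3
time_s: 4.53
eef_pos: [0.5944, 0.1403, 0.0352]
eef_rot: [-0.0, 0.998, -0.06, -0.0]
wrist_force: [-5.9, 0.5, 3.1]
opening: -0.002
grasp_force: 4.4
```

View pics/side3.png

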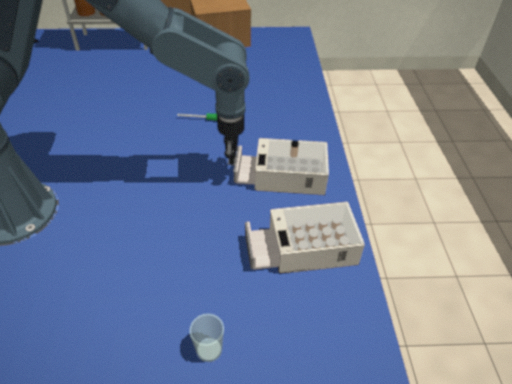

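The tray (lip ~(238,165)) has moved in; the visible gap nearly matches the vial tray's. Push on until the stop shows in the force.

```bash
for i in 1; do python3 -m handwheel '[[[-1,0.2,0,0,0,0,0],[-1,0.4,0,0,0,0,0],[-1,0.4,0,0,0,0,0]]]'; done; python3 -m handwheel '[[[-1,0.2,0,0,0,0,0],[-1,0.3,0,0,0,0,0],[-1,0.3,0,0,0,0,0]]]'; python3 w.py
```

```text
time_s: 4.95
eef_pos: [0.5944, 0.1404, 0.0346]
eef_rot: [0.0, 0.998, -0.06, -0.004]
wrist_force: [-16.9, 0.6, 13.4]
opening: 0.002
grasp_force: 8.6
time_s: 5.32
eef_pos: [0.5943, 0.1404, 0.0346]
eef_rot: [0.0, 0.998, -0.059, -0.008]
wrist_force: [-29.2, 0.1, 22.9]
opening: -0.0
grasp_force: 14.4
empty_face tool-axes cm to it [-3.93  0.1  -2.28] turn z 0.01
sample_lip tool-axes cm to it [ 8.45 29.28 -2.42] turn z -12.94
t 5.33 pos [0.5943 0.1404 0.0346] tilt [-1.540e-02  1.000e-04 -9.999e-01] F [-29.18   0.12  22.86] open -0.00020510771571562208
```

Firm stop: the tray is home. Back off, then rise.

```bash
python3 -m handwheel '[[[-1,-0.4,0,0,0,0,0],[-1,-0.8,0,0,0,0,0],[-1,-3,0,0,0,0,0],[-1,-4,0,0,0,0,0],[-1,-4,0,-6,0,0,0],[-1,-4,0,-12,0,0,0],[-1,-4,0,-12,0,0,0],[-1,-4,0,-12,0,0,0]]]'; python3 w.py; python3 - <<'E'
from h import *
np.set_printoptions(precision=4,suppress=True)
c=save('side','side4');P=cloud(c)
for y0,a,uc in((1,-6.8,(.7667,.1188)),(-1,6.15,(.7988,-.1438))):
    a=np.radians(a);q=P-np.array([*uc,0]);x=q[...,0]*np.cos(a)+q[...,1]*np.sin(a);y=-q[...,0]*np.sin(a)+q[...,1]*np.cos(a)
    m=(c['depth']>0)&(abs(P[...,2]-.055)<.007)&(x<-.11)&(x>-.3)&(abs(y)<.05)
    print(m.sum(),np.percentile(x[m],[2,50,98]),'out≈',-.156-np.median(x[m]))
E
```

```text
time_s: 6.32
eef_pos: [0.5619, 0.1441, 0.1552]
eef_rot: [-0.0, 0.998, -0.06, 0.001]
wrist_force: [0.7, -0.5, -0.5]
opening: 0.003
grasp_force: 0.0
empty_face tool-axes cm to it [-0.64  0.08  9.72] turn z -0.07
sample_lip tool-axes cm to it [11.79 29.24  9.73] turn z -13.02
t 6.33 pos [0.5619 0.1441 0.1552] tilt [ 0.001  0.    -1.   ] F [ 0.72 -0.48 -0.5 ] open 0.0033779359511588542
102 [-0.1602 -0.1543 -0.1487] out≈ -0.001650073626624532
176 [-0.1673 -0.1619 -0.1556] out≈ 0.0058867670392832305
```

```bash
python3 -m handwheel '[[[-1,14.3,28.6,0,0,0,-13],[-1,14.3,28.6,0,0,0,-13],[-1,14.3,28.6,0,0,0,-13],[-1,14.3,28.6,0,0,0,-13],[-1,14.3,28.6,0,0,0,-13],[-1,14.3,28.6,0,0,0,-13],[-1,14.3,28.6,0,0,0,-13],[-1,14.3,28.6,0,0,0,-13],[-1,14.3,28.6,0,0,0,-13]]]'; python3 w.py
```

```text
time_s: 7.5
eef_pos: [0.6692, -0.1549, 0.155]
eef_rot: [-0.0, 0.999, 0.055, -0.0]
wrist_force: [0.6, 0.1, 0.0]
opening: 0.001
grasp_force: 0.0
empty_face tool-axes cm to it [ -8.04 -30.96   9.72] turn z 13.06
sample_lip tool-axes cm to it [-2.56  0.27  9.7 ] turn z 0.11
t 7.5 pos [ 0.6692 -0.1549  0.155 ] tilt [-4.e-04  4.e-04 -1.e+00] F [0.61 0.1  0.03] open 0.0011097221570154484
```

```bash
python3 -m handwheel '[[[-1,0,0.2,5,0,0,0],[-1,0,0.2,8,0,0,0],[-1,0,0.2,9,0,0,0],[-1,0,0.2,9,0,0,0]]]'; python3 -m handwheel '[[[-1,0,0,1.5,0,0,0],[-1,0,0,3,0,0,0],[-1,0,0,3,0,0,0],[-1,0,0,3,0,0,0]]]'; python3 w.py;  python3 - <<'E'
from h import *
c=save('side','side5');cv2.imwrite('pics/s5.png',cv2.resize(c['frame'][130:300,180:400],None,fx=3,fy=3))
E
```

```text
time_s: 8.0
eef_pos: [0.6696, -0.1581, 0.0653]
eef_rot: [-0.0, 0.999, 0.054, -0.0]
wrist_force: [-0.5, -0.2, 1.1]
opening: -0.001
grasp_force: 0.0
time_s: 8.5
eef_pos: [0.6697, -0.1589, 0.0351]
eef_rot: [-0.0, 0.999, 0.053, -0.0]
wrist_force: [-0.1, -0.0, 0.5]
opening: 0.0
grasp_force: 0.0
empty_face tool-axes cm to it [ -8.12 -31.35  -2.29] turn z 12.93
sample_lip tool-axes cm to it [-2.57 -0.14 -2.29] turn z -0.02
t 8.5 pos [ 0.6697 -0.1589  0.0351] tilt [-0.  0. -1.] F [-0.06 -0.01  0.53] open 6.969404730835133e-05
```

View pics/s5.png

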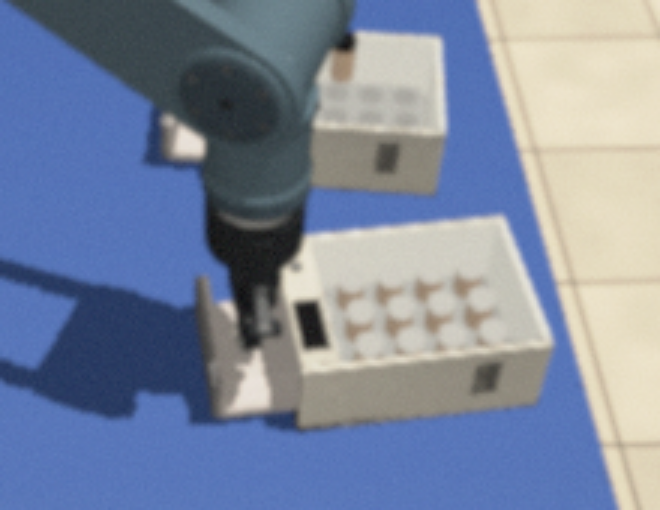

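Crop: shut fingers (260,330) sit between the lip (205,340) and the unit's front (295,340), above the tray floor. Draw out smoothly.

```bash
python3 -m handwheel '[[[-1,-0.7,0,0,0,0,0],[-1,-1.2,0,0,0,0,0],[-1,-1.5,0,0,0,0,0],[-1,-1.9,0,0,0,0,0],[-1,-2.4,0,0,0,0,0],[-1,-2.9,0,0,0,0,0],[-1,-3.4,0,0,0,0,0],[-1,-3.9,0,0,0,0,0],[-1,-4.4,0,0,0,0,0],[-1,-4.9,0,0,0,0,0]]]';python3 -m handwheel '[[[-1,-0.5,0,0,0,0,0],[-1,-1,0,0,0,0,0],[-1,-1.5,0,0,0,0,0],[-1,-2,0,0,0,0,0],[-1,-2.5,0,0,0,0,0],[-1,-3,0,0,0,0,0],[-1,-3.5,0,0,0,0,0],[-1,-4,0,0,0,0,0],[-1,-4.5,0,0,0,0,0],[-1,-4.9,0,0,0,0,0]]]'; python3 w.py
```

```text
time_s: 9.8
eef_pos: [0.6207, -0.1641, 0.0353]
eef_rot: [0.0, 0.999, 0.054, 0.0]
wrist_force: [1.5, 1.3, 2.3]
opening: 0.002
grasp_force: 1.4
time_s: 11.05
eef_pos: [0.5718, -0.1693, 0.0351]
eef_rot: [0.0, 0.999, 0.054, -0.0]
wrist_force: [2.7, 0.0, 1.2]
opening: -0.002
grasp_force: 1.4
empty_face tool-axes cm to it [  1.73 -31.34  -2.29] turn z 12.93
sample_lip tool-axes cm to it [ 7.27 -0.13 -2.29] turn z -0.02
t 11.05 pos [ 0.5718 -0.1693  0.0351] tilt [-1.e-04 -0.e+00 -1.e+00] F [2.67 0.02 1.2 ] open -0.0018347282257424715
```

```bash
python3 -m handwheel '[[[-1,-0.3,0,0,0,0,0],[-1,-0.6,0,0,0,0,0],[-1,-0.8,0,0,0,0,0],[-1,-1.0,0,0,0,0,0],[-1,-1.0,0,0,0,0,0]]]';python3 -m handwheel '[[[-1,-0.2,0,0,0,0,0],[-1,-0.4,0,0,0,0,0],[-1,-0.4,0,0,0,0,0]]]'; python3 w.py
```

```text
time_s: 11.68
eef_pos: [0.5618, -0.1704, 0.035]
eef_rot: [-0.0, 0.999, 0.054, -0.0]
wrist_force: [0.8, -0.5, 0.1]
opening: 0.001
grasp_force: 0.7
time_s: 12.05
eef_pos: [0.5606, -0.1706, 0.0351]
eef_rot: [0.0, 0.999, 0.053, 0.003]
wrist_force: [12.5, 1.9, -7.2]
opening: 0.002
grasp_force: 6.5
empty_face tool-axes cm to it [  2.85 -31.34  -2.3 ] turn z 12.9
sample_lip tool-axes cm to it [ 8.41 -0.13 -2.24] turn z -0.05
t 12.05 pos [ 0.5606 -0.1706  0.0351] tilt [ 5.5e-03 -3.0e-04 -1.0e+00] F [12.54  1.86 -7.2 ] open 0.001578750029521663
```

```bash
python3 -m handwheel '[[[-1,-0.2,0,0,0,0,0],[-1,-0.3,0,0,0,0,0],[-1,-0.3,0,0,0,0,0]]]'; python3 -m handwheel '[[[-1,0.4,0,0,0,0,0],[-1,0.8,0,0,0,0,0],[-1,1.8,0,0,0,0,0],[-1,2.2,0,0,0,0,0],[-1,2.2,0,0,0,0,0],[-1,2.2,0,-5,0,0,0],[-1,2.2,0,-10,0,0,0],[-1,2.2,0,-15,0,0,0],[-1,2.2,0,-15,0,0,0]]]'
python3 -m handwheel '[[[-1,-18,0,-5,0,0,0],[-1,-18,0,-5,0,0,0],[-1,-18,0,-5,0,0,0],[-1,-18,0,-5,0,0,0],[-1,-18,0,-5,0,0,0],[-1,-18,0,-5,0,0,0]]]'
python3 - <<'E'
from h import *
c=save('side','side6');save('scene','scene6');P=cloud(c)
for y0,a,uc in((1,-6.8,(.7667,.1188)),(-1,6.15,(.7988,-.1438))):
    a=np.radians(a);q=P-np.array([*uc,0]);x=q[...,0]*np.cos(a)+q[...,1]*np.sin(a);y=-q[...,0]*np.sin(a)+q[...,1]*np.cos(a)
    m=(c['depth']>0)&(abs(P[...,2]-.055)<.007)&(x<-.11)&(x>-.3)&(abs(y)<.05)
    print(m.sum(),'out≈',-.156-np.median(x[m]) if m.any() else None)
E
```

```text
time_s: 12.42
eef_pos: [0.5606, -0.1706, 0.0353]
eef_rot: [0.001, 0.999, 0.053, 0.006]
wrist_force: [25.5, 4.7, -17.5]
opening: -0.002
grasp_force: 12.8
time_s: 13.55
eef_pos: [0.5798, -0.1702, 0.1906]
eef_rot: [0.002, 0.999, 0.054, 0.004]
wrist_force: [-0.3, -0.7, -0.1]
opening: 0.005
grasp_force: 0.0
time_s: 14.3
eef_pos: [0.3987, -0.1877, 0.2343]
eef_rot: [-0.001, 0.999, 0.054, -0.0]
wrist_force: [0.1, -0.0, 0.3]
opening: -0.0
grasp_force: 0.0
100 out≈ -0.0016984959827458235
623 out≈ 0.006651715414416115
```

View pics/side6.png

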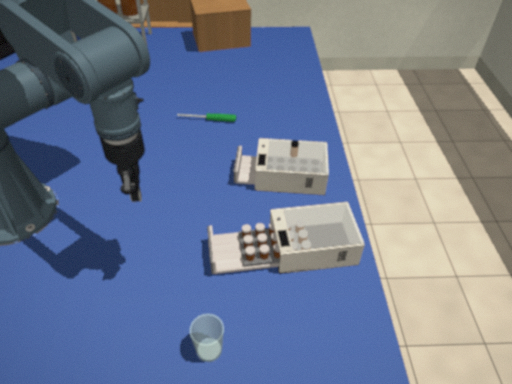

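View pics/scene6.png

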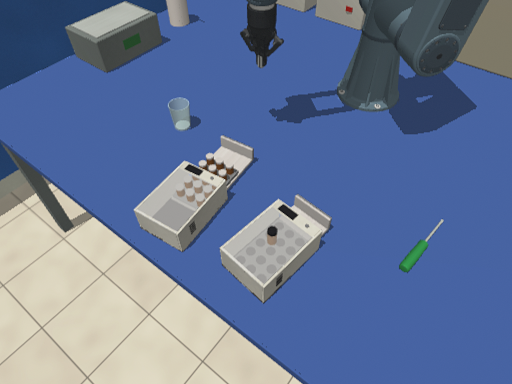

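Both views show the vial tray fully out (side-view lip ~(212,250), vials standing) and the empty tray in (lip ~(238,165)). The screwdriver, beaker and spare vial haven't moved. The vial tray's depth figure above is thrown off by the vials, so I rely on the firm stop in the force for that one.

```bash
python3 -c "
from bench import ctrl
print(ctrl.hand_in())"
```

```text
the job is handed in; nothing more can be done
None
```

The empty tray was pushed home first, then the vial tray was drawn out to its stop with shut fingers behind its lip; the screwdriver, beaker and spare vial were left as they were, and the job is handed in.

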